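# Switch on the vacuum pump under its sprung guard

### The arm

A 7-joint arm with a two-finger parallel gripper is mounted at the origin on the work surface. World frame = base frame: x ahead of the robot, y to its left, z up, the work surface at z = 0. Lengths are in m, angles in rad, forces in N, time in s.
With the tool pointing down it reaches from about 0.425 to 0.875 m from the base axis. Payload 8.4 kg.
Tool frame: the origin (TCP) lies midway between the tips of the shut fingers; the grasp point (between the pads) lies behind it (tcp_to_grasp is the z of the grasp point in the tool frame, in m); z points along the fingers, y is the line along which they close (so a half turn about z gives the same grasp; the last joint's range is limited). The gripper opens to 85 mm and grips with 20 to 120 N. Pads are 22 mm wide; open, the fingers measure 114 mm over their backs; the gripper's body (76 mm by 85 mm) begins 54 mm behind the grasp point. The pads swing forward as they close: fully open they stand 13 mm farther back than shut.
Start: joints at [-1.274, 0.333, 0.04, 1.465, -0.013, 1.343, -0.059], TCP at [0.251, 0.6, 0.231] pointing down, gripper open.
Joint ranges: [-2.58, 2.58], [-0.38, 2.09], [-1.3, 1.39], [0.25, 2.4], [-1.5, 4.64], [0.08, 2.09], [-2.65, 2.65]. Speed limits (rad/s): [2.22, 2.22, 2.79, 2.79, 3.14, 3.14, 3.14].

### API

Orientations are given as a unit quaternion [w, x, y, z].
In Python, from station import sense, camera, camera_info, sign_off, find_in, regions_of, spot_point, tcp_to_grasp gives the robot as it stands.
- The arm moves only by the tool move_arm, never from a script. Its argument "steps" is a list of rows, each an object of numbers: "tx", "ty", "tz": the shift along the world's x, y, z in mm; "roll": the turn about the world's z in rad. In form: [{"tx": .., "ty": .., "tz": .., "roll": ..}, ...]. A call has 1 to 20 rows; each row is the pose to reach, as a shift and turn from the pose commanded when the call began; what a row does not reach only later rows make up. A row lasts 1/8 s, in which the tool goes at most 62.5 mm and 10.7 degrees, less where a joint would pass 70% of its speed; a pose out of reach is approached as far as the arm can. A call with a gripper value outside its range is refused whole. "claw" is the finger opening in mm, from 0 to 85.4, set as the call begins (left out, the last holds). The fingers move at their own pace and stop on an object; "newtons" is the grip in N (left out, the last holds). Time passes only in rows, so rows that repeat a pose let the fingers close. It gives the time, the measured TCP pose, the force, the opening and the grip force at its end, in the units of the state.
- sense(): the state, without advancing time (a new reading comes with each control period).
- camera(name): name is "side" or "top"; returns the picture (400x640x3 uint8, blue, green, red); there is no depth.
- camera_info(name): a dict with "fx", "fy", "cx", "cy" (pixels), "pose" (4x4, takes a point from camera to world coordinates). Camera axes: x right, y up, looking along -z (the intrinsics and any distortion apply to the point x, -y, -z); pixel columns grow to the right and rows downward; lengths in m; the calibration is good to about 2 mm. A picture is of the moment at which its call begins. camera_info takes no time and is no camera call.
- sign_off(): hands the job in; it is judged then, once.
Trained networks look in the newest picture that a camera, given by its name, has taken for a name from the list of things; names that differ only in an ending like _2 or _b are one class to them, and where a whole thing is asked for, a point or a joint stands for the part that bears it (a point fixed in the world has none). Each returns a list of dicts, best first, with "confidence" (0 to 1); they miss things now and then, are a little off and sometimes report something else, mostly with a low value. They report only what shows in the picture. A call takes as long as a camera call.
- find_in(camera, thing): "location" ([x, y, z] in m, in world coordinates, good to about 4 mm: the middle of the surface that is visible of it).
- regions_of(camera, thing): "mask" (400x640 bool, what is visible of it).
- spot_point(camera, thing): "location" ([x, y, z] in m, in world coordinates, good to about 4 mm: a listed point, or the origin of a listed thing).
The state is a dict: "t": time; "joint_pos": joint angles; "dq": joint speeds; "joint_torque": joint torques, N m; "position": TCP position; "eef_rot": TCP orientation; "wrist_force": force on the tool from outside, world axes, zero at the start; "torque": the same for the moment, N m; "opening": opening from 0.0 (shut) to 1.0 (fully open); "gripper_force": force on a finger pad.
Only numpy, scipy, OpenCV 4.12 (cv2) and the standard library are available. Lean on these libraries where they do the work, as an engineer would, in place of code of your own. Each camera call takes 0.05 s, during which the arm holds its last target. There are 200 camera calls.

### The job

Switch on the vacuum pump at its controller, the grey box with the round dial gauge on top: lift the sprung guard flap until it stays open, flip the toggle beneath it over, away from the robot, then tip the guard so that it drops fully shut again. Leave the guard of the stirrer controller (the box with the rotary knob) shut.

Things in the scene. Friction and masses are not known exactly. Their poses are not given: they have to be found in the camera images.
- pump_unit: pump controller: fixed grey box 200 x 170 x 60 high, told from the equal stirrer box (tall black knob) by the flat round 60 mm gauge on top. Origin: underside centre; x away from robot, y left, z up; yaw within 17 deg. Its frame, mm: switch deck top z 64, x -75..45, open in front; cheeks' inner faces y -63 and 3, x -50..38, to z 104 (112 at hinge); gauge (60,45), to z 75.
- pump_grip (a point): centre of the guard's grip, a black round cross-bar 16 long along y, 16 across, on a 9 mm stem, 20 above the flap; at (-45,-30,133) in the pump_unit frame when closed. Guard: aluminium flap 85 long, 78 wide, 4 thick, hinged on a line along y through (30,-30,109), free edge towards the robot with an 18 mm downturned lip. Pinched along y from above, the grip turns between the pads as the flap swings.
- pump_tip (a point): tip of the pump's toggle, an upright round steel bat 13 thick, 32 long, under the guard; pivot at (-30,-30,66) in the pump_unit frame. Off: leans 23 deg to the robot, tip at x -42, z 95; on: leans 23 deg away, tip at x -18. With the guard up, closed fingers lowered in front of it onto the open deck can push it away from the robot.
- pump_guard (a joint): pump guard's hinge, rad: 0 shut, grows as the free edge swings up and back, 1.8 fully open (13 deg past upright; grip then 40 behind and 68 above the hinge line). Over-centre spring: pulls shut below about 1.1, above 1.2 snaps open and stays. Lifting takes 2 to 3 N at the grip; to shut, push the grip from behind towards the robot (about 2 N) until it passes centre and drops by itself.
- pump_toggle (a joint): toggle under the pump's guard, rad: 0 off (leaning to the robot), 0.8 on (leaning away); it snaps over at 0.4, about 3 N at its tip.
- stir_guard (a joint): guard flap of the stirrer controller (the equal box with the tall black rotary knob), rad: 0 shut; leave it shut.

How it is judged:
On the way, in this order (a step that is already met when the one before it is completed fails the run):
1. the pump's guard is lifted open with the toggle still off (value of joint pump_guard above 1.15 rad and value of joint pump_toggle below 0.2 rad), for 0.1 s.
2. the pump's toggle is flipped over while the guard is open (value of joint pump_guard above 0.9 rad and value of joint pump_toggle above 0.65 rad), for 0.1 s.
At the end, for the whole second after the job is handed in: The pump's toggle is over to its on side (above 0.65 of 0.8 rad), the pump's guard has dropped shut again (below 0.12 rad) and the stirrer's guard is shut (below 0.12 rad) (value of joint each of pump_guard, stir_guard below 0.12 rad and value of joint pump_toggle above 0.65 rad); the robot touches nothing.
It fails at once if the stirrer's guard is lifted (value of joint stir_guard above 0.3 rad).
It also fails if it takes over 51 s, if anything falls off the work surface, if the arm or the gripper's body presses on something with over 40 N, if the wrist force passes 120 N, or if a joint passes its speed limit or range.

## Working session

There is one attempt and no reset: what is moved stays moved. The work goes in short steps, Python scripts to look and compute and a tool call to move; the robot and the scene stay as the last step left them, time stands still between calls to the robot, and variables do not carry over. Pictures are saved under pics/ and viewed, at most 10 in all, crops included, and the job is handed in when it is done.

Besides the shell and the picture viewer there is one more tool, called after "Request:" by a JSON object that holds its "op" and its "data", one argument or row to a line. move_arm: Moves the arm, as the interface text tells. Its arguments: {"type":"object","properties":{"steps":{"type":"array"},"claw":{"type":"number"},"newtons":{"type":"number"}},"required":["steps"]}

```bash
mkdir -p pics; python3 - <<'E'
from station import *
import cv2,numpy as np
s=sense();print(s['t'],s['position'],s['eef_rot'],tcp_to_grasp)
for c in('top','side'):
    cv2.imwrite(f'pics/{c}0.png',camera(c))
    for n in('pump_unit','pump_grip','pump_tip'):
        print(c,n,[(np.round(d['location'],4).tolist(),round(d['confidence'],2)) for d in spot_point(c,n)])
    print(c,camera_info(c))
E
```

```text
0.0 [0.25043201 0.59930817 0.23040968] [-1.04371188e-04  1.96607061e-01  9.80482003e-01 -8.33693003e-04] -0.0187
top pump_unit [([0.5521, 0.1891, -0.0005], 0.88)]
top pump_grip [([0.5092, 0.1582, 0.1329], 0.75)]
top pump_tip []
top {'fx': 428.90833098390476, 'fy': 428.90833098390476, 'cx': 317.15060025930916, 'cy': 193.54053378568292, 'pose': array([[ 0.02520449,  0.98948609, -0.14241491,  0.4112038 ],
       [-0.99944414,  0.02183192, -0.02519466, -0.03871197],
       [-0.02182058,  0.14297076,  0.98948634,  0.88282246],
       [ 0.        ,  0.        ,  0.        ,  1.        ]])}
side pump_unit [([0.5498, 0.1867, -0.0013], 0.88)]
side pump_grip [([0.5061, 0.1578, 0.1298], 0.64)]
side pump_tip []
side {'fx': 395.98334872757164, 'fy': 395.98334872757164, 'cx': 323.73452879349963, 'cy': 188.7746789048911, 'pose': array([[ 0.87704916,  0.30709627, -0.36942746,  0.26752459],
       [-0.48005487,  0.53107953, -0.69821333, -0.55991011],
       [-0.01822335,  0.78971286,  0.61320592,  0.57210371],
       [ 0.        ,  0.        ,  0.        ,  1.        ]])}
```

View pics/top0.png

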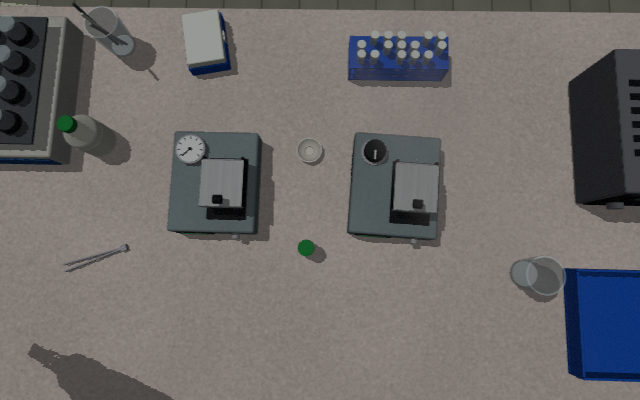

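View pics/side0.png

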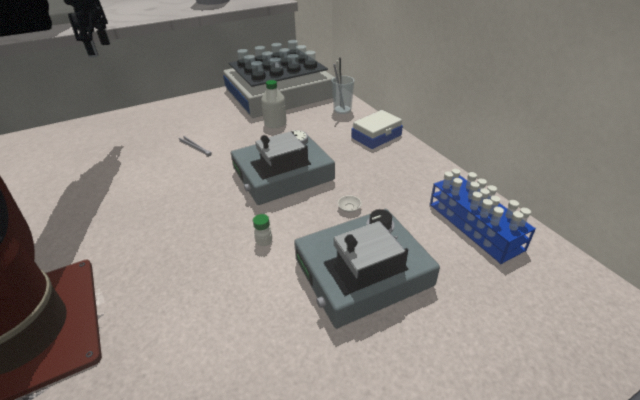

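The pump is the left box, with the gauge at (191,150) in the top view and its grip at (217,199). The stirrer is on the right, with its knob at (374,151). Next I fit the pump's yaw from the features in both views.

```bash
cat > h.py <<'E'
from station import *
import cv2,numpy as np
from scipy.optimize import least_squares
def proj(ci,P):
    T=np.linalg.inv(ci['pose']);p=(T[:3,:3]@np.atleast_2d(P).T).T+T[:3,3]
    return np.c_[ci['cx']+ci['fx']*p[:,0]/-p[:,2], ci['cy']+ci['fy']*-p[:,1]/-p[:,2]]
def w(q,P):
    c,s=np.cos(q[2]),np.sin(q[2]);P=np.atleast_2d(P)
    return np.c_[q[0]+c*P[:,0]-s*P[:,1],q[1]+s*P[:,0]+c*P[:,1],P[:,2]]
E
python3 - <<'E'
from h import *
res=[]
img={c:camera(c) for c in('top','side')}
for c in img:
    m=regions_of(c,'pump_unit')[0]['mask'].astype(np.uint8)
    g=find_in(c,'pump_grip');print(c,m.sum(),[(d['location'],d['confidence']) for d in spot_point(c,'pump_grip')][:1])
    cv2.imwrite(f'pics/m{c}.png',m*255)
    img[c]=(img[c],m)
# silhouette fit: box hull + guard hull
B=[[x,y,z] for x in(-.1,.1) for y in(-.085,.085) for z in(0,.06)]
F=[[x,y,z] for x in(-.055,.03) for y in(-.069,.009) for z in(.064,.112)]
G=[[-.045+.008*np.cos(a),y,.133+.008*np.sin(a)] for a in np.arange(0,6.3,.6) for y in(-.038,-.022)]
def iou(q,c):
    ci=camera_info(c);r=np.zeros((1600,2560),np.uint8)
    for S in(B,F,G):
        h=cv2.convexHull((proj(ci,w(q,S))*4+2).astype(np.float32));cv2.fillPoly(r,[h.astype(np.int32)],1)
    m=cv2.resize(img[c][1],None,fx=4,fy=4,interpolation=cv2.INTER_NEAREST)
    return (r&m).sum()/(r|m).sum()
from scipy.optimize import minimize
for cs in(('top',),('side',),('top','side')):
    f=lambda q:-sum(iou(np.array([q[0],q[1],q[2]*10]),c) for c in cs)
    o=min((minimize(f,[.551,.188,y],method='Nelder-Mead',options=dict(initial_simplex=np.array([[.551,.188,y],[.557,.188,y],[.551,.194,y],[.551,.188,y+.006]]))) for y in(-.01,0,.01)),key=lambda o:o.fun)
    q=[o.x[0],o.x[1],o.x[2]*10];print(cs,np.round(q,4),o.fun,'grip',w(q,[-.045,-.03,.133]))
q=np.array(q)
a=[]
for c in img:
    v=cv2.resize(img[c][0],None,fx=4,fy=4,interpolation=cv2.INTER_CUBIC);ci=camera_info(c)
    for S in(B,F,G,[[.06+.03*np.cos(t),.045+.03*np.sin(t),.075] for t in np.arange(0,6.3,.3)]):
        p=proj(ci,w(q,S))
        for x in p:cv2.circle(v,tuple(int(k) for k in (x*4+2)),2,(0,0,255),-1)
    p=(proj(ci,w(q,[0,0,.06]))[0]*4).astype(int);a.append(v[max(p[1]-250,0):p[1]+250,max(p[0]-250,0):p[0]+150])
h=min(x.shape[0] for x in a);cv2.imwrite('pics/fit.png',np.hstack([x[:h] for x in a]))
E
```

```text
top 9127 [([0.5092, 0.1573, 0.1304], 0.82)]
side 2148 [([0.5076, 0.157, 0.1311], 0.91)]
('top',) [0.5496 0.1877 0.0023] -0.9688002079986133 grip [[0.50470728 0.15759018 0.133     ]]
('side',) [ 0.551  0.188 -0.1  ] -0.0 grip [[0.50322981 0.16264238 0.133     ]]
('top', 'side') [0.5496 0.1877 0.0023] -0.9688002079986133 grip [[0.50470728 0.15759018 0.133     ]]
```

View pics/fit.png

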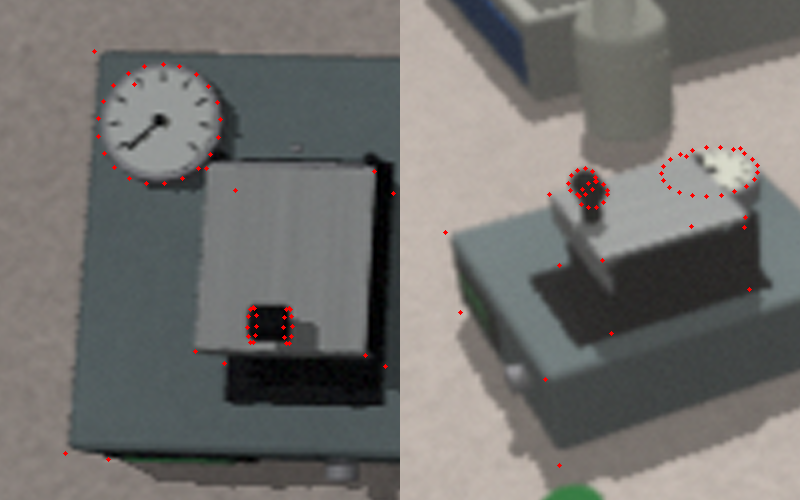

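The fit matches both views: unit at about (0.550, 0.1875), yaw about 0, grip at about (0.506, 0.158). I move above the grip.

Request:
{"op": "move_arm", "data": {
  "steps": [
    {"tx":20,"ty":-35,"tz":0,"roll":0.1},
    {"tx":45,"ty":-80,"tz":0,"roll":0.2},
    {"tx":70,"ty":-125,"tz":0,"roll":0.3},
    {"tx":98,"ty":-170,"tz":0,"roll":0.396},
    {"tx":127,"ty":-220,"tz":0,"roll":0.396},
    {"tx":156,"ty":-270,"tz":0,"roll":0.396},
    {"tx":185,"ty":-320,"tz":0,"roll":0.396},
    {"tx":213,"ty":-370,"tz":0,"roll":0.396},
    {"tx":240,"ty":-415,"tz":-20,"roll":0.396},
    {"tx":255,"ty":-442,"tz":-40,"roll":0.396},
    {"tx":255,"ty":-442,"tz":-50,"roll":0.396},
    {"tx":255,"ty":-442,"tz":-50,"roll":0.396},
    {"tx":255,"ty":-442,"tz":-50,"roll":0.396}
  ],
  "claw": 44,
  "newtons": 25
}}

```text
t: 2.42
position: [0.5054, 0.1591, 0.1819]
eef_rot: [0.0, -0.001, 1.0, 0.0]
wrist_force: [0.8, -0.1, 0.1]
opening: 0.515
gripper_force: 0.0
```

```bash
python3 - <<'E'
from h import *
s=sense();print(s['t'],s['position'],s['eef_rot'],s['wrist_force'],s['opening'])
a=camera('top');b=camera('side')
p=s['position']
for c in('top','side'): print(c,proj(camera_info(c),p), proj(camera_info(c),[.506,.1577,.133]),[(d['location'],d['confidence']) for d in spot_point(c,'pump_grip')][:1])
A=cv2.resize(a[100:260,130:290],None,fx=2.5,fy=2.5);B=cv2.resize(b[60:220,200:360],None,fx=2.5,fy=2.5)
cv2.imwrite('pics/g1.png',np.hstack([A,B]))
E
```

```text
2.425 [0.50543695 0.15913918 0.1819292 ] [ 2.92592252e-04 -1.11371528e-03  9.99999291e-01  3.02397477e-04] [ 0.76600722 -0.12468527  0.1249776 ] 0.514596689381547
top [[208.66446725 195.13426791]] [[216.99974769 198.68205067]] [([0.5088, 0.1576, 0.1326], 0.76)]
side [[261.93388826 118.66633603]] [[264.99445498 139.14924083]] [([0.5067, 0.1578, 0.1289], 0.85)]
```

View pics/g1.png

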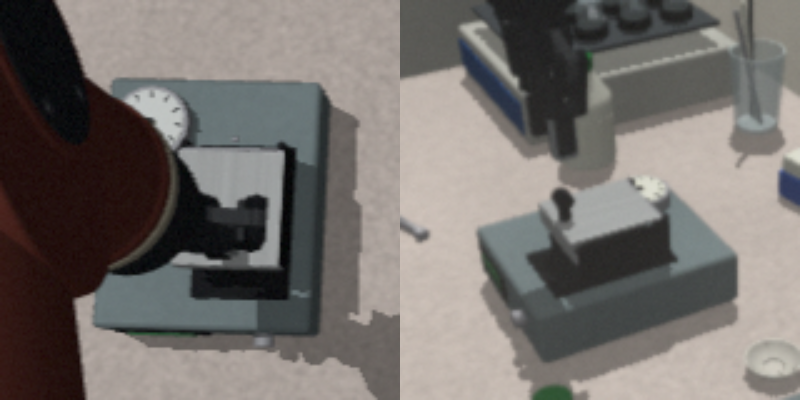

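The right panel shows the fingers just above the grip, and the left one shows it centred between them. I descend and grip.

Request:
{"op": "move_arm", "data": {
  "steps": [
    {"tx":1,"ty":-1,"tz":-20},
    {"tx":1,"ty":-1,"tz":-45},
    {"tx":1,"ty":-1,"tz":-60},
    {"tx":1,"ty":-1,"tz":-60}
  ]
}}

```text
validation failed for argument at $.st...
```

Request:
{"op": "move_arm", "data": {
  "steps": [
    {"tx":0,"ty":0,"tz":0},
    {"tx":0,"ty":0,"tz":0},
    {"tx":0,"ty":0,"tz":0},
    {"tx":0,"ty":0,"tz":0},
    {"tx":0,"ty":0,"tz":0}
  ],
  "claw": 0,
  "newtons": 25
}}

```text
validation failed for argument at $.st...
```

Each row seems to need all four numbers, so I add the roll.

Request:
{"op": "move_arm", "data": {
  "steps": [
    {"tx":1,"ty":-1,"tz":-20,"roll":0},
    {"tx":1,"ty":-1,"tz":-45,"roll":0},
    {"tx":1,"ty":-1,"tz":-60,"roll":0},
    {"tx":1,"ty":-1,"tz":-60,"roll":0}
  ]
}}

```text
t: 3.12
position: [0.506, 0.1566, 0.1206]
eef_rot: [-0.001, -0.0, 1.0, -0.0]
wrist_force: [0.1, -0.2, 0.1]
opening: 0.514
gripper_force: 0.0
```

Request:
{"op": "move_arm", "data": {
  "steps": [
    {"tx":0,"ty":0,"tz":0,"roll":0},
    {"tx":0,"ty":0,"tz":0,"roll":0},
    {"tx":0,"ty":0,"tz":0,"roll":0},
    {"tx":0,"ty":0,"tz":0,"roll":0},
    {"tx":0,"ty":0,"tz":0,"roll":0}
  ],
  "claw": 0,
  "newtons": 25
}}

```text
t: 3.75
position: [0.5072, 0.1574, 0.1223]
eef_rot: [0.001, -0.0, 1.0, 0.001]
wrist_force: [-0.6, 2.2, 6.5]
opening: 0.176
gripper_force: 29.7
```

Gripped, with 15 mm measured against the 16 mm bar. I lift along the arc.

Request:
{"op": "move_arm", "data": {
  "steps": [
    {"tx":2,"ty":0,"tz":5.5,"roll":0},
    {"tx":4.4,"ty":0,"tz":11,"roll":0},
    {"tx":7.3,"ty":0,"tz":16,"roll":0},
    {"tx":10.4,"ty":0,"tz":21,"roll":0},
    {"tx":14,"ty":0,"tz":26,"roll":0},
    {"tx":18,"ty":0,"tz":30,"roll":0},
    {"tx":22,"ty":0,"tz":34.5,"roll":0},
    {"tx":26.7,"ty":0,"tz":38,"roll":0},
    {"tx":36.5,"ty":0,"tz":44.7,"roll":0},
    {"tx":47,"ty":0,"tz":49.7,"roll":0},
    {"tx":58.5,"ty":0,"tz":53,"roll":0},
    {"tx":70,"ty":0,"tz":54.6,"roll":0},
    {"tx":82,"ty":0,"tz":54.4,"roll":0},
    {"tx":93.6,"ty":0,"tz":52.5,"roll":0},
    {"tx":103,"ty":0,"tz":49.5,"roll":0},
    {"tx":103,"ty":0,"tz":49.5,"roll":0}
  ]
}}

```text
t: 5.75
position: [0.6117, 0.157, 0.1717]
eef_rot: [0.002, 0.0, 1.0, 0.0]
wrist_force: [1.8, 4.1, 5.2]
opening: 0.178
gripper_force: 25.8
```

```bash
python3 - <<'E'
from h import *
a=camera('top');b=camera('side')
A=cv2.resize(a[100:260,130:290],None,fx=2.5,fy=2.5);B=cv2.resize(b[60:220,200:360],None,fx=2.5,fy=2.5)
cv2.imwrite('pics/g2.png',np.hstack([A,B]))
E
```

```text
(no output)
```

View pics/g2.png

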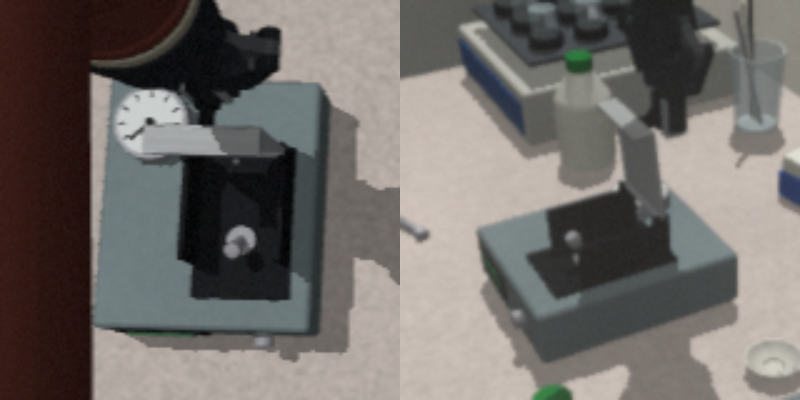

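The guard stands open and the toggle is still leaning towards the robot (left panel, (238,242)). I release, rise, and come round in front of the toggle.

Request:
{"op": "move_arm", "data": {
  "steps": [
    {"tx":0,"ty":0,"tz":0,"roll":0},
    {"tx":0,"ty":0,"tz":0,"roll":0},
    {"tx":0,"ty":0,"tz":0,"roll":0},
    {"tx":0,"ty":0,"tz":20,"roll":0},
    {"tx":0,"ty":0,"tz":45,"roll":0},
    {"tx":0,"ty":0,"tz":80,"roll":0},
    {"tx":0,"ty":0,"tz":110,"roll":0},
    {"tx":-40,"ty":0,"tz":110,"roll":0},
    {"tx":-90,"ty":0,"tz":110,"roll":0},
    {"tx":-144,"ty":0,"tz":110,"roll":0},
    {"tx":-144,"ty":0,"tz":110,"roll":0}
  ],
  "claw": 44
}}

```text
t: 7.22
position: [0.4625, 0.1571, 0.2811]
eef_rot: [-0.0, -0.001, 1.0, 0.001]
wrist_force: [1.3, -0.2, 0.3]
opening: 0.515
gripper_force: 0.0
```

Request:
{"op": "move_arm", "data": {
  "steps": [
    {"tx":0,"ty":0,"tz":0,"roll":0},
    {"tx":0,"ty":0,"tz":0,"roll":0},
    {"tx":0,"ty":0,"tz":0,"roll":0},
    {"tx":0,"ty":0,"tz":0,"roll":0},
    {"tx":0,"ty":0,"tz":0,"roll":0},
    {"tx":0,"ty":0,"tz":-40,"roll":0},
    {"tx":0,"ty":0,"tz":-90,"roll":0},
    {"tx":0,"ty":0,"tz":-140,"roll":0},
    {"tx":0,"ty":0,"tz":-170,"roll":0},
    {"tx":0,"ty":0,"tz":-190,"roll":0},
    {"tx":0,"ty":0,"tz":-198,"roll":0},
    {"tx":0,"ty":0,"tz":-198,"roll":0}
  ],
  "claw": 0
}}

```text
t: 8.72
position: [0.4656, 0.1567, 0.0828]
eef_rot: [-0.0, -0.0, 1.0, -0.0]
wrist_force: [-0.2, -0.5, -0.8]
opening: -0.003
gripper_force: 0.0
```

```bash
python3 - <<'E'
from h import *
s=sense();print(s['t'],s['position'],s['eef_rot'],s['wrist_force'],s['opening'])
a=camera('top');b=camera('side')
A=cv2.resize(a[100:260,130:290],None,fx=2.5,fy=2.5);B=cv2.resize(b[60:220,200:360],None,fx=2.5,fy=2.5)
cv2.imwrite('pics/g3.png',np.hstack([A,B]))
E
```

```text
8.725 [0.46561234 0.15669023 0.08282143] [-1.69151748e-04 -8.39628271e-05  9.99999968e-01 -1.65471369e-04] [-0.23164313 -0.47355144 -0.76690695] -0.002795192473124027
```

View pics/g3.png

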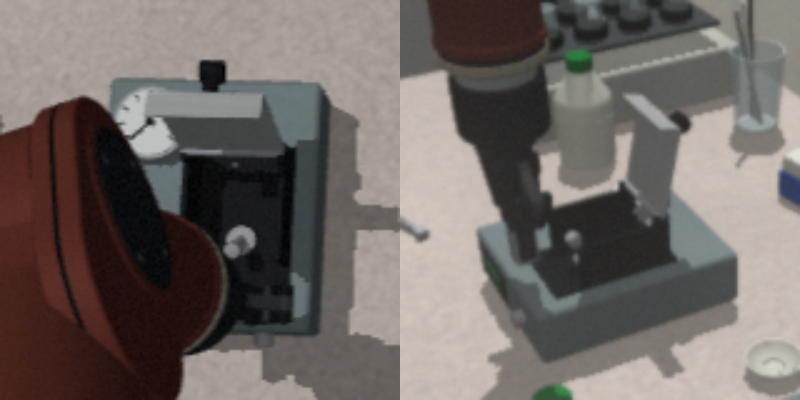

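The guard is fully open and the closed fingers are in front of the toggle, on the deck. I push away from the robot.

Request:
{"op": "move_arm", "data": {
  "steps": [
    {"tx":6,"ty":0,"tz":0,"roll":0},
    {"tx":12,"ty":0,"tz":0,"roll":0},
    {"tx":18,"ty":0,"tz":0,"roll":0},
    {"tx":24,"ty":0,"tz":0,"roll":0},
    {"tx":30,"ty":0,"tz":0,"roll":0},
    {"tx":36,"ty":0,"tz":0,"roll":0},
    {"tx":41,"ty":0,"tz":0,"roll":0},
    {"tx":45,"ty":0,"tz":0,"roll":0},
    {"tx":45,"ty":0,"tz":0,"roll":0},
    {"tx":45,"ty":0,"tz":0,"roll":0}
  ]
}}

```text
t: 10.07
position: [0.5105, 0.1567, 0.0828]
eef_rot: [-0.0, -0.0, 1.0, -0.0]
wrist_force: [-0.1, 0.1, 0.3]
opening: 0.0
gripper_force: 0.0
```

Request:
{"op": "move_arm", "data": {
  "steps": [
    {"tx":-15,"ty":0,"tz":0,"roll":0},
    {"tx":-40,"ty":0,"tz":10,"roll":0},
    {"tx":-45,"ty":0,"tz":50,"roll":0},
    {"tx":-45,"ty":0,"tz":100,"roll":0},
    {"tx":-45,"ty":0,"tz":150,"roll":0},
    {"tx":-45,"ty":0,"tz":200,"roll":0},
    {"tx":-45,"ty":0,"tz":200,"roll":0}
  ]
}}

```text
t: 10.95
position: [0.4664, 0.1573, 0.2866]
eef_rot: [0.003, -0.0, 1.0, 0.002]
wrist_force: [0.5, 1.0, -0.0]
opening: -0.001
gripper_force: 0.0
```

```bash
python3 - <<'E'
from h import *
s=sense();print(s['t'],s['position'],s['wrist_force'],s['opening'])
a=camera('top');b=camera('side')
for c in('top','side'):
  for n in('pump_tip','pump_grip'):print(c,n,[(np.round(d['location'],3),d['confidence']) for d in spot_point(c,n)][:1])
A=cv2.resize(a[100:260,130:290],None,fx=2.5,fy=2.5);B=cv2.resize(b[60:220,200:360],None,fx=2.5,fy=2.5)
cv2.imwrite('pics/g4.png',np.hstack([A,B]))
E
```

```text
10.95 [0.46635468 0.15728533 0.2865765 ] [ 0.45602459  0.95880237 -0.01381826] -0.001118177250563363
top pump_tip [(array([0.536, 0.156, 0.095]), 0.57)]
top pump_grip [(array([0.623, 0.159, 0.176]), 0.66)]
side pump_tip [(array([0.535, 0.151, 0.096]), 0.42)]
side pump_grip [(array([0.621, 0.158, 0.174]), 0.93)]
```

View pics/g4.png

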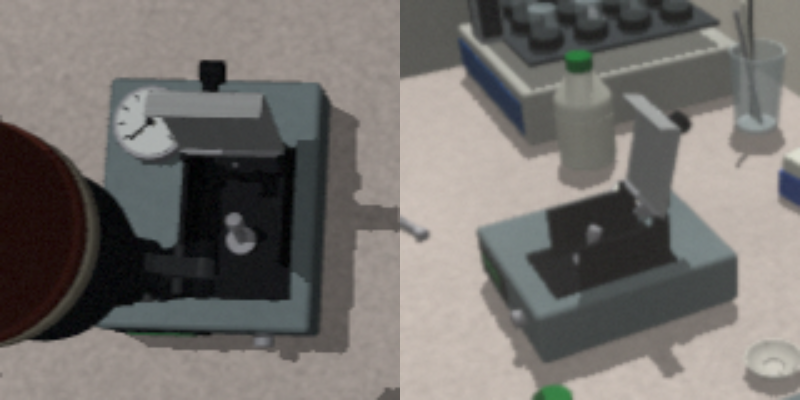

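The toggle now leans away (tip x ≈ 0.535) and the guard is still open. I go over and behind the grip, then pull it towards the robot.

Request:
{"op": "move_arm", "data": {
  "steps": [
    {"tx":40,"ty":0,"tz":0,"roll":0},
    {"tx":90,"ty":0,"tz":0,"roll":0},
    {"tx":140,"ty":0,"tz":0,"roll":0},
    {"tx":180,"ty":0,"tz":0,"roll":0},
    {"tx":192,"ty":0,"tz":0,"roll":0},
    {"tx":192,"ty":0,"tz":0,"roll":0},
    {"tx":192,"ty":0,"tz":-40,"roll":0},
    {"tx":192,"ty":0,"tz":-80,"roll":0},
    {"tx":192,"ty":0,"tz":-110,"roll":0},
    {"tx":192,"ty":0,"tz":-118,"roll":0},
    {"tx":192,"ty":0,"tz":-118,"roll":0}
  ]
}}

```text
t: 12.62
position: [0.6572, 0.157, 0.1656]
eef_rot: [0.0, -0.0, 1.0, 0.0]
wrist_force: [-0.7, 0.3, 0.2]
opening: -0.0
gripper_force: 0.0
```

Request:
{"op": "move_arm", "data": {
  "steps": [
    {"tx":-8,"ty":0,"tz":0,"roll":0},
    {"tx":-16,"ty":0,"tz":0,"roll":0},
    {"tx":-24,"ty":0,"tz":0,"roll":0},
    {"tx":-32,"ty":0,"tz":0,"roll":0},
    {"tx":-40,"ty":0,"tz":0,"roll":0},
    {"tx":-48,"ty":0,"tz":0,"roll":0},
    {"tx":-56,"ty":0,"tz":0,"roll":0},
    {"tx":-64,"ty":0,"tz":0,"roll":0},
    {"tx":-72,"ty":0,"tz":0,"roll":0},
    {"tx":-80,"ty":0,"tz":0,"roll":0},
    {"tx":-87,"ty":0,"tz":0,"roll":0},
    {"tx":-87,"ty":0,"tz":0,"roll":0}
  ]
}}

```text
t: 14.12
position: [0.5702, 0.1568, 0.1649]
eef_rot: [-0.0, -0.0, 1.0, 0.0]
wrist_force: [-0.7, 0.6, 0.9]
opening: -0.003
gripper_force: 0.0
```

```bash
python3 - <<'E'
from h import *
s=sense();print(s['t'],s['position'],s['wrist_force'],s['opening'])
a=camera('top');b=camera('side')
A=cv2.resize(a[100:260,130:290],None,fx=2.5,fy=2.5);B=cv2.resize(b[60:220,200:360],None,fx=2.5,fy=2.5)
cv2.imwrite('pics/g5.png',np.hstack([A,B]))
E
```

```text
14.125 [0.57015779 0.15683877 0.16490805] [-0.71260512  0.61882473  0.93628155] -0.0025304292067530923
```

View pics/g5.png

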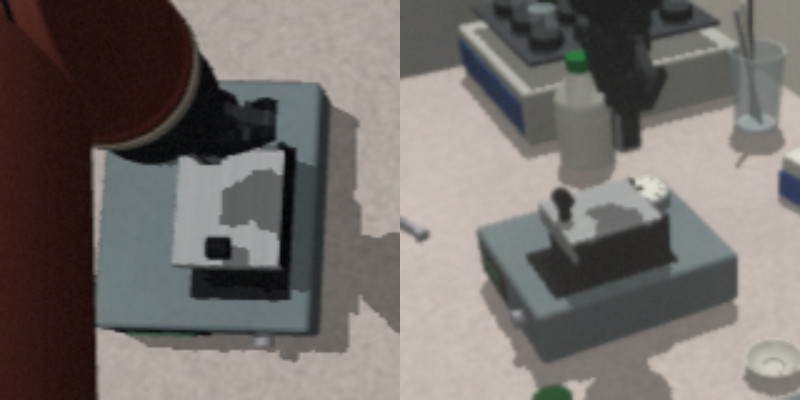

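The guard has dropped shut, with the grip back at its closed position. I raise the arm clear, check the grip and hand in.

Request:
{"op": "move_arm", "data": {
  "steps": [
    {"tx":0,"ty":0,"tz":30,"roll":0},
    {"tx":0,"ty":0,"tz":70,"roll":0},
    {"tx":0,"ty":0,"tz":100,"roll":0},
    {"tx":0,"ty":0,"tz":100,"roll":0},
    {"tx":0,"ty":0,"tz":100,"roll":0},
    {"tx":0,"ty":0,"tz":100,"roll":0}
  ]
}}

```text
t: 14.98
position: [0.5701, 0.1566, 0.2636]
eef_rot: [-0.001, -0.0, 1.0, -0.0]
wrist_force: [0.2, 0.2, 0.0]
opening: -0.0
gripper_force: 0.0
```

```bash
python3 - <<'E'
from h import *
camera('side')
d=spot_point('side','pump_grip');print(d[:1])
if d and np.linalg.norm(np.array(d[0]['location'])-[.507,.1577,.131])<.008: print(sign_off())
E
```

```text
[{'location': [0.5062, 0.1562, 0.1308], 'confidence': 0.7}]
the job is handed in; nothing more can be done
None
```

The vacuum pump's toggle was seen flipped to on before its guard dropped shut again, the stirrer's guard was never touched, and I handed the job in at about 15 s of the 51 s allowed; no verdict came back.

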